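Fit the guide roller's axle on the sheeter's roller stand

ROBOT

A 7-joint arm with a two-finger parallel gripper is mounted at the origin on the work surface. World frame = base frame: x ahead of the robot, y to its left, z up, the work surface at z = 0. Lengths are in m, angles in degrees, forces in N, time in s.
With the tool pointing down it reaches from about 0.425 to 0.875 m from the base axis. Payload 4.7 kg.
Tool frame: the origin (TCP) lies between the finger pads; the fingertips stand 19 mm ahead of it and the grasp point (between the pads) is the TCP; x points along the fingers, z is the direction in which the jaws open and shut, and the axes are right-handed (so a half turn about x gives the same grasp; the last joint's range is limited). The gripper opens to 87 mm and grips with 3 to 60 N. Pads are 19 mm wide; open, the fingers measure 117 mm over their backs; the gripper's body (75 mm by 190 mm) begins 51 mm behind the grasp point.
Start: joints at [-70.583, 18.392, -4.016, 83.108, 1.295, 78.541, -3.26], TCP at [0.207, 0.616, 0.242] pointing down, gripper open.
Joint ranges: [-163.93, 163.93], [-17.29, 119.83], [-79.2, 71.16], [3.27, 140.29], [-89.18, 269.18], [5.43, 117.66], [-154.24, 154.24]. Speed limits (degrees/s): [147.25, 147.25, 180, 180, 180, 180, 180].

INTERFACE

Orientations are given as [roll, pitch, yaw] about the fixed x, y, z axes, in that order (R = Rz(yaw) Ry(pitch) Rx(roll)).
In Python, from cell import monitor, read_camera, camera_model, env, regions_of gives the robot as it stands. The module is installed in compiled form; this text tells all that it offers.
- The arm moves only by the tool step_arm, never from a script. Its argument "deltas" is a list of rows, each a list of 5 numbers: the gripper's target within -1 to 1 (fully open at 1, half-way at 0, shut at -1), then the shift along the tool's x, y, z in m, then the turn about the tool's x in degrees. A call has 1 to 12 rows; each row is the pose to reach, as a shift and turn from the pose commanded when the call began, along the tool's axes at that moment; what a row does not reach only later rows make up. A row lasts 1/8 s, in which the tool goes at most 62.5 mm and 10.7 degrees, less where a joint would pass 70% of its speed; a pose out of reach is approached as far as the arm can. A call with a gripper value outside its range is refused whole. The fingers move at their own pace and stop on an object; "newtons" is the grip in N (left out, the last holds). Time passes only in rows, so rows that repeat a pose let the fingers close. It gives the time, the measured TCP pose, the force and the opening at its end, in the units of the state.
- monitor.get_obs(): the state, without advancing time (a new reading comes with each control period).
- read_camera(name): name is "scene" or "top" or "wrist"; returns (picture, depth): 420x560x3 uint8, red, green, blue; 420x560 float32, m along the optical axis (not along the pixel's ray), 0 where there is no reading.
- camera_model(name): a dict with "fx", "fy", "cx", "cy" (pixels), "k1" (the pictures are not rectified: a ray, as slopes to the right and down, at radius r is drawn at 1 + k1 r^2 times it, then the intrinsics apply), "xyz" and "attitude" of the camera in the world. Camera axes: x right, y down, z forward; pixel columns grow to the right and rows downward; lengths in m; the calibration is good to about 2 mm. A picture is of the moment at which its call begins: read the wrist's pose just before it. camera_model takes no time and is no camera call; for the wrist camera it gives the pose at the moment of the call.
- env.sign_off(): hands the job in, once; it reports no verdict.
Trained networks look in the newest picture that a camera, given by its name, has taken for a name from the list of things; names that differ only in an ending like _2 or _b are one class to them, and where a whole thing is asked for, a point or a joint stands for the part that bears it (a point fixed in the world has none). Each returns a list of dicts, best first, with "p" (0 to 1); they miss things now and then, are a little off and sometimes report something else, mostly with a low value. They report only what shows in the picture. A call takes as long as a camera call. They do not tell look-alikes from the thing itself.
- regions_of(camera, thing): "pixels" (420x560 bool, what is visible of it) and "pixel" ([column, row] in pixels, amid what is visible of it).
The state is a dict: "time_s": time; "qpos": joint angles; "joint_velocities": joint speeds; "effort": joint torques, N m; "tool_pos": TCP position; "tool_rot": TCP orientation; "force": force on the tool from outside, world axes, zero at the start; "wrist_torque": the same for the moment, N m; "grip_width": finger opening in m.
Only numpy, scipy, OpenCV 4.12 (cv2) and the standard library are available. Lean on these libraries where they do the work, as an engineer would, in place of code of your own. Each camera call takes 0.05 s, during which the arm holds its last target. There are 200 camera calls.

TASK

Refit the guide roller: take the steel axle from its wooden rest and, feeling for the holes and never forcing it, slide it nose first through the pillow block that has the swinging keeper, through the roller and through the far pillow block until its collar is fully home against the first block. Then swing the keeper all the way down over the grip end behind the collar so the axle cannot walk out, and let go. Leave the cutter ring, scraper, spanner and flour tin where they are.

Things in the scene. Friction and masses are not known exactly. Their poses are not given: they have to be found in the camera images.
- axle: Loose steel axle, 0.2 kg, lying level in its rest; any roll. Origin on its axis at the shoulder (collar's front face); +x along the axis to the nose. Ahead: 14 mm round shaft, 185 mm long, its last 7 mm tapering to an 8.4 mm nose. Behind: collar 27 mm wide, 6 mm thick, then a 14 mm round grip end to x = -52 mm. Centre of mass near x = 65 mm.
- rest: Fixed wooden rest: 150 x 70 x 12 mm board with two V-notched blocks (45 mm high) that carry the shaft with its axis 42 mm above the table; collar and grip end overhang the board freely. Origin on the table under the board's middle; +x along the lying axle to the nose.
- stand: Fixed roller stand: base plate 150 (x) x 250 (y) x 10 mm, grey pedestals at y = -75 and 75 mm. Origin on the table under the roller's middle, z up, y (nearly) along the roller; the axle goes in along +y. Pillow blocks, roller and keeper are one unit clamped in the pedestals' slots, up to 8 mm either way in x and skewed up to 0.025 rad about z. This is not measured: feel (or look) for it.
- mouth (a point): Nominal (mid-slot) centre of the first hole's mouth: in the stand's frame x = 0, y = -85 mm, 90 mm up. Axes as the stand's. First pillow block (with the keeper): from here to y = -65 mm; second: y = 65 to 85 mm; ring housings 50 mm wide, holes 15 mm, no chamfer, in line, level. The true mouth lies up to 10 mm to either side in x. Collar home: shoulder against this face.
- roller (a joint): White guide roller, 44 mm wide, 114 mm long, bore 16 mm, between the pillow blocks. It only rises and falls; value = lift in m. 0: at rest on its setting blocks, bore 3 mm below the holes' axis. The nose's taper wedges it up; the threaded axle carries it at about 0.0015. An axle let go half-way stays in the first block and droops about 0.02 rad at the nose, below the second hole.
- keeper (a joint): Forked steel keeper plate, 5 mm thick, on a pivot parallel to y. 0 rad: fully down, fork over the grip end right behind the collar; grows as the fork swings up and over to the stand's +x side, stop at 2.0. Starts open, 1.65 to 1.9, leaning to +x. Stiff: stays where left, about 1 N at its end moves it. Cannot close unless the collar is home.
- pivot (a point): Nominal (mid-slot) pivot of the keeper: 40 mm to +x of the holes' axis, 16 mm below it, y = -95.5 mm; it shifts with the bearings. Keeper plate: y = -98 to -93 mm. Down, its level top edge is 111 mm above the table and runs from 8 mm on the pivot's +x side to 60 mm on its -x side, then a finger tab to 74 mm (6 mm thick, y = -93 to -107 mm).
- cutter: Loose steel dough cutter ring, 76 mm in diameter, 95 mm high, standing. Origin at its foot. Bystander.
- scraper: Loose bench scraper, 80 x 120 mm steel blade with a wooden handle bar along one edge, lying flat. Origin under the blade's middle. Bystander.
- spanner: Loose 170 mm steel spanner lying flat. Origin under its middle. Bystander.
- flourtin: Loose aluminium flour tin, 72 mm in diameter, 110 mm high, standing. Origin at its foot. Bystander.
There are look-alikes about, which are no part of the job. What is shaped like the axle but green, orange or purple is not meant.

How it is judged:
By the outcome, as a careful person would: the job done as asked, in the order asked, and still so for the second after the job is handed in, with the robot touching nothing.
It also fails if it takes over 67 s, if anything falls off the work surface, if the arm or the gripper's body presses on something with over 40 N, if the wrist force passes 120 N, or if a joint passes its speed limit or range.

## Working session

There is one attempt and no reset: what is moved stays moved. The work goes in short steps, Python scripts to look and compute and a tool call to move; the robot and the scene stay as the last step left them, time stands still between calls to the robot, and variables do not carry over. Pictures are saved under pics/ and viewed, about 8 in all and at most 12, crops included, and the job is handed in when it is done.

Besides the shell and the picture viewer there is one more tool, called after "Call:" by a JSON object that holds its "name" and its "arguments", one argument or row to a line. step_arm: Moves the arm, as the interface text tells. Its arguments: {"type":"object","properties":{"deltas":{"type":"array"},"newtons":{"type":"number"}},"required":["deltas"]}

```bash
mkdir -p pics; cat > h.py <<'E'
import numpy as np, cv2
from scipy.spatial.transform import Rotation as R
from cell import monitor, read_camera, camera_model, env, regions_of
def rot(a): return R.from_euler('xyz',a,degrees=True).as_matrix()
def camR(m):
    a=np.array(m['attitude'],float)
    return rot(a) if a.shape==(3,) else (a if a.shape==(3,3) else R.from_quat(a).as_matrix())
def unproj(m,u,v,d):
    u=np.asarray(u,float);v=np.asarray(v,float)
    xd=(u-m['cx'])/m['fx'];yd=(v-m['cy'])/m['fy'];x,y=xd.copy(),yd.copy()
    for _ in range(8):
        s=1+m['k1']*(x*x+y*y);x=xd/s;y=yd/s
    P=np.stack([x*d,y*d,np.ones_like(x)*d],-1)
    return P@camR(m).T+np.array(m['xyz'])
def proj(m,P):
    p=(np.atleast_2d(P)-np.array(m['xyz']))@camR(m)
    x=p[:,0]/p[:,2];y=p[:,1]/p[:,2];s=1+m['k1']*(x*x+y*y)
    return np.stack([x*s*m['fx']+m['cx'],y*s*m['fy']+m['cy']],-1)
def cloud(m,d):
    v,u=np.mgrid[0:420,0:560];P=unproj(m,u,v,d);P[d<=0]=np.nan;return P
def save(n,im,s=1): cv2.imwrite('pics/'+n,cv2.resize(im[:,:,::-1],None,fx=s,fy=s,interpolation=cv2.INTER_CUBIC))
E
python3 - <<'E'
from h import *
for c in ['scene','top']:
    im,d=read_camera(c);m=camera_model(c);print(c,m);save(c+'0.png',im,1.4)
    np.savez(c+'0.npz',im=im,d=d); P=cloud(m,d)
    for t in ['axle','rest','stand','keeper','roller','cutter','scraper','spanner','flourtin']:
        for r in regions_of(c,t)[:3]:
            q=P[r['pixels']];print(c,t,round(r['p'],2),r['pixel'],r['pixels'].sum(),np.nanmedian(q,0).round(3),np.nanmax(q,0).round(3),np.nanmin(q,0).round(3))
print(monitor.get_obs())
E
```

```text
scene {'fx': 537.0666425562017, 'fy': 537.0666425562017, 'cx': 275.59471055736446, 'cy': 207.32375715176232, 'k1': -0.003017272327084972, 'xyz': array([ 1.08544453, -0.66024887,  1.26851861]), 'attitude': array([-145.17673164,    0.92793271,   40.47631517])}
scene axle 0.9 [149.5, 341.3] 634 [ 0.529 -0.508  0.016] [ 0.578 -0.394  0.031] [ 0.483 -0.612 -0.006]
scene axle 0.9 [160.6, 216.0] 423 [ 0.273 -0.248  0.016] [ 0.31  -0.129  0.031] [ 0.226 -0.355 -0.005]
scene axle 0.65 [388.4, 232.8] 380 [0.792 0.113 0.016] [0.91  0.157 0.029] [ 0.687  0.08  -0.003]
scene rest 0.91 [226.0, 255.3] 1027 [ 0.502 -0.222  0.013] [ 0.549 -0.139  0.056] [ 0.44  -0.299 -0.002]
scene rest 0.61 [255.7, 342.0] 1977 [ 0.716 -0.343  0.005] [ 0.773 -0.276  0.034] [ 0.664 -0.405 -0.004]
scene rest 0.57 [263.2, 171.6] 326 [0.389 0.072 0.007] [0.411 0.164 0.015] [ 0.366 -0.003 -0.007]
scene stand 0.81 [316.3, 190.6] 3920 [0.575 0.093 0.043] [0.648 0.271 0.141] [ 0.452 -0.012 -0.01 ]
scene stand 0.17 [411.1, 141.0] 944 [0.683 0.389 0.083] [0.712 0.531 0.117] [ 0.599  0.367 -0.007]
scene keeper 0.72 [307.2, 206.
[... 2334 characters left out ...]
38  0.374 -0.004]
{'time_s': 1.0, 'qpos': array([-70.58319491,  18.39278076,  -4.01833585,  83.10742246,
         1.29289633,  78.5391036 ,  -3.25820563]), 'joint_velocities': array([-0.01251069,  0.02040998, -0.04907483,  0.0225733 , -0.07963406,
       -0.02839213,  0.04109198]), 'effort': array([ 3.10736652e-05, -4.91123092e+01, -4.03290438e-01, -3.12784445e+01,
       -6.37645321e-02,  3.36456893e-02,  2.33940602e-05]), 'tool_pos': array([0.20742061, 0.61604809, 0.24157823]), 'tool_rot': array([ 1.54894767, 89.9942823 , 72.94443403]), 'force': array([ 0.04723196, -0.11059675,  1.20748397]), 'wrist_torque': array([ 0.01047166, -0.03342358, -0.04220884]), 'grip_width': 0.08752876629017056}
```

View pics/scene0.png

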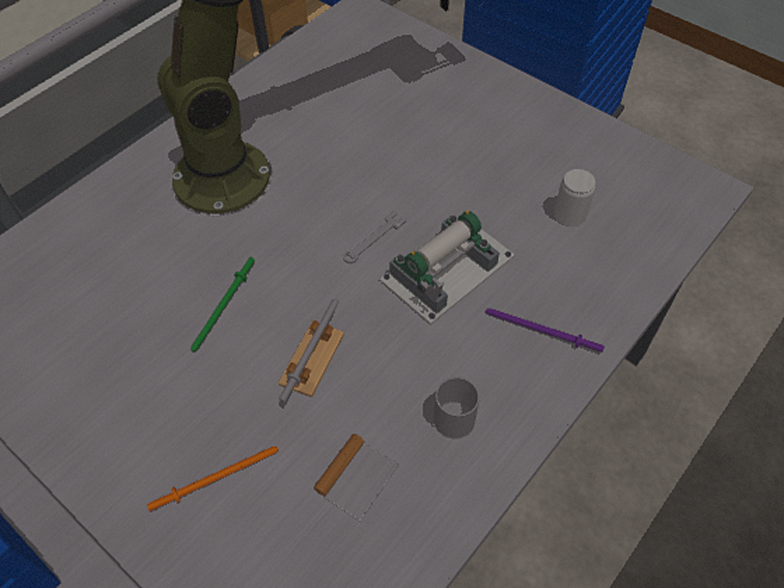

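View pics/top0.png

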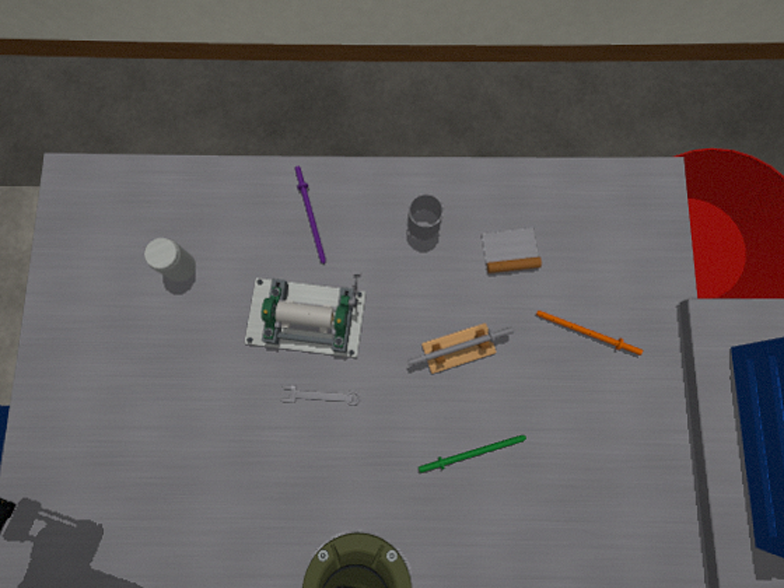

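The steel axle is on the rest, around (310,350) in scene0 and (460,348) in top0. The green, orange and purple ones are decoys. The keeper stands open at the block with the lower y (top0, about 355,290). Next I'll crop for the axle's direction and fit the geometry.

```bash
python3 - <<'E'
from h import *
A=np.load('scene0.npz');T=np.load('top0.npz')
a=cv2.resize(A['im'][205:295,190:255],(390,540),interpolation=cv2.INTER_CUBIC)
b=cv2.resize(T['im'][195:260,165:265],(0,0),fx=4,fy=4,interpolation=cv2.INTER_CUBIC)
c=cv2.resize(T['im'][225:270,285:375],(0,0),fx=4,fy=4,interpolation=cv2.INTER_CUBIC)
W=np.zeros((540,800,3),np.uint8);W[:,:390]=a;W[:260,395:795]=b;W[270:450,395:755]=c
save('crop1.png',W)
def line(P):
    for _ in range(5):
        c=np.median(P,0);_,_,V=np.linalg.svd(P-P.mean(0),full_matrices=False);v=V[0]
        r=(P-P.mean(0));r=np.linalg.norm(r-np.outer(r@v,v),axis=1);P=P[r<max(2.0*np.median(r),.004)]
    t=(P-P.mean(0))@v
    return P.mean(0),v,t.min(),t.max(),len(P)
for n,D in(('scene',A),('top',T)):
    m=camera_model(n);P=cloud(m,D['d']);im=D['im'].astype(int)
    sat=im.max(2)-im.min(2)
    k=(sat<25)&(P[...,2]>.03)&(P[...,2]<.075)&(P[...,0]>.4)&(P[...,0]<.58)&(P[...,1]<-.08)&(P[...,1]>-.36)
    c,v,lo,hi,N=line(P[k]);v=v if v[1]>0 else -v
    print(n,'axle',c.round(4),v.round(4),'ends',(c+v*lo).round(4),(c+v*hi).round(4),N,'yaw',np.degrees(np.arctan2(v[1],v[0])).round(2))
    # radial width profile along axle
    Q=P[k];t=(Q-c)@v;w=np.abs((Q-c)@np.array([v[1],-v[0],0]))
    for x in np.arange(-.13,.14,.01):
        s=(t>x)&(t<x+.01)
        if s.sum(): print('  t%.2f n%d w%.4f zmax %.4f'%(x,s.sum(),w[s].max(),Q[s,2].max()),end='')
    print()
    k=(im.min(2)>140)&(sat<40)&(P[...,2]>.085)&(P[...,2]<.13)&(P[...,0]>.45)&(P[...,0]<.66)&(P[...,1]>0)&(P[...,1]<.25)
    Q=P[k];c,v,lo,hi,N=line(Q);v=v if v[1]>0 else -v
    print(n,'roller',c.round(4),v.round(4),lo.round(3),hi.round(3),N,'zmax',np.percentile(Q[:,2],98),'yaw',np.degrees(np.arctan2(v[1],v[0])).round(2))
    k=(im[...,1]>im[...,0]+15)&(im[...,1]>im[...,2]+5)&(P[...,2]>.06)&(P[...,0]>.45)&(P[...,0]<.68)&(P[...,1]>-.05)&(P[...,1]<.27)
    Q=P[k];print(n,'green',len(Q))
    for s in (Q[:,1]<.12,Q[:,1]>=.12): print(Q[s].mean(0).round(4),Q[s].min(0).round(4),Q[s].max(0).round(4))
    # base plate
    k=(im.min(2)>110)&(P[...,2]>.003)&(P[...,2]<.02)&(P[...,0]>.44)&(P[...,0]<.69)&(P[...,1]>-.04)&(P[...,1]<.28)
    r=cv2.minAreaRect((P[k][:,:2]*1000).astype(np.float32));print('base',r)
E
```

```text
scene axle [ 0.497  -0.2268  0.048 ] [-0.3131  0.9497 -0.0023] ends [ 0.5374 -0.3495  0.0483] [ 0.4627 -0.123   0.0477] 427 yaw 108.24
  t-0.11 n23 w0.0079 zmax 0.0529  t-0.10 n24 w0.0084 zmax 0.0532  t-0.09 n19 w0.0070 zmax 0.0517  t-0.08 n17 w0.0063 zmax 0.0514  t-0.07 n44 w0.0128 zmax 0.0570  t-0.06 n18 w0.0117 zmax 0.0574  t-0.05 n16 w0.0083 zmax 0.0530  t-0.04 n21 w0.0069 zmax 0.0549  t-0.03 n18 w0.0058 zmax 0.0531  t-0.02 n18 w0.0062 zmax 0.0531  t-0.01 n16 w0.0073 zmax 0.0538  t-0.00 n19 w0.0068 zmax 0.0511  t0.01 n18 w0.0077 zmax 0.0522  t0.02 n17 w0.0061 zmax 0.0526  t0.03 n17 w0.0081 zmax 0.0567  t0.04 n18 w0.0081 zmax 0.0501  t0.05 n18 w0.0084 zmax 0.0533  t0.06 n14 w0.0062 zmax 0.0534  t0.07 n19 w0.0068 zmax 0.0543  t0.08 n13 w0.0068 zmax 0.0549  t0.09 n18 w0.0075 zmax 0.0533  t0.10 n17 w0.0091 zmax 0.0536  t0.11 n17 w0.0070 zmax 0.0536  t0.12 n5 w0.0041 zmax 0.0490
scene roller [0.5673 0.163  0.1067] [-0.9451  0.0508  0.3228] -0.002 0.002 2 zmax 0.10729122574376902 yaw 176.92
scene green 343
[0.5517 0.032  0.0942] [0.4867 0.0196 0.06  ] [0.5906 0.0479 0.1188]
[0.574  0.1
[... 734 characters left out ...]
 w0.0067 zmax 0.0520  t0.02 n16 w0.0067 zmax 0.0526  t0.03 n13 w0.0059 zmax 0.0532  t0.04 n16 w0.0079 zmax 0.0515  t0.05 n15 w0.0078 zmax 0.0520  t0.06 n14 w0.0059 zmax 0.0521  t0.07 n16 w0.0070 zmax 0.0557  t0.08 n15 w0.0067 zmax 0.0563  t0.09 n16 w0.0069 zmax 0.0550  t0.10 n17 w0.0066 zmax 0.0519  t0.11 n9 w0.0055 zmax 0.0507
top roller [0.5529 0.1112 0.1082] [ 0.1457  0.9893 -0.0064] -0.056 0.053 266 zmax 0.11280710950907202 yaw 81.62
top green 404
[0.5432 0.0368 0.0915] [0.488  0.0233 0.0601] [0.5974 0.0537 0.1185]
[0.5547 0.1853 0.0912] [0.5051 0.1729 0.0602] [0.6144 0.2017 0.1211]
base ((565.3153686523438, 119.90937805175781), (321.0074768066406, 248.65354919433594), 89.63473510742188)
```

View pics/crop1.png

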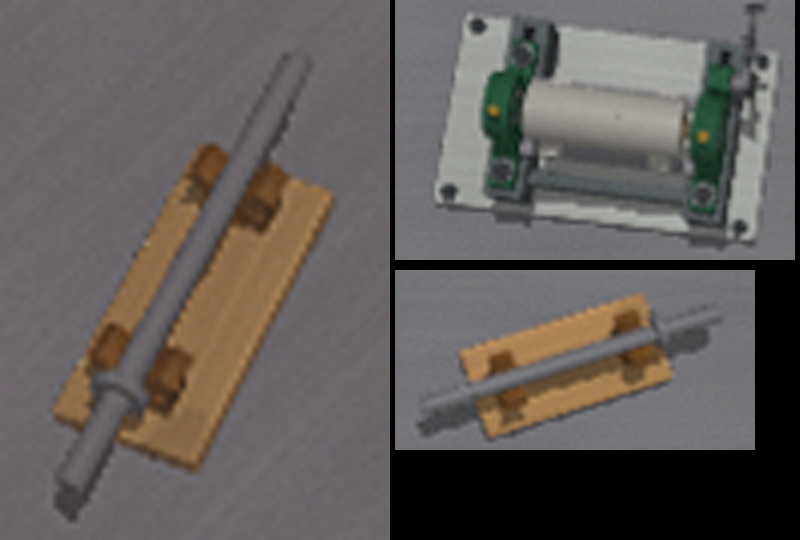

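The axle's nose points to +y (heading about 108°), and its collar and grip end are at the lower end in the picture, near (0.53,-0.33). The keeper leans to +x at the low-y block. I'll set up the move arithmetic and look at the wrist camera's mounting.

```bash
cat >> h.py <<'E'
def st():
    o=monitor.get_obs();r=rot(o['tool_rot']);psi=np.degrees(np.arctan2(r[1,2],r[0,2]))
    return o,np.array(o['tool_pos']),r,psi
def delta(x,y,z,psi):
    o,p,r,ps=st();d=r.T@(np.array([x,y,z])-p);t=(ps-psi+180)%360-180
    print('delta tool',d.round(4),'turn',round(t,2),'from',p.round(4),'psi',round(ps,2),'t',o['time_s'],'F',np.array(o['force']).round(2),'w',round(o['grip_width'],4))
E
python3 - <<'E'
from h import *
o,p,r,ps=st();m=camera_model('wrist')
print('cam in tool',(r.T@(m['xyz']-p)).round(4));print((r.T@camR(m)).round(3),m['fx'],m['cx'],m['cy'])
print(r.round(3))
delta(.50,.10,.30,-8.4)
E
```

```text
cam in tool [-0.1422  0.0792  0.0003]
[[ 0.002 -0.287  0.958]
 [-0.001 -0.958 -0.287]
 [ 1.    -0.    -0.002]] 314.7129819987572 284.80136597224595 210.52632799601076
[[ 0.    -0.948  0.319]
 [ 0.     0.319  0.948]
 [-1.     0.     0.   ]]
delta tool [-0.0585 -0.4419 -0.3957] turn 79.8 from [0.2074 0.616  0.2416] psi 71.4 t 1.0 F [ 0.05 -0.11  1.21] w 0.0875
```

```bash
python3 -c "
from h import *
delta(.555,.09,.27,-8.4)"
```

```text
delta tool [-0.0285 -0.4972 -0.3877] turn 79.8 from [0.2074 0.616  0.2416] psi 71.4 t 1.0 F [ 0.05 -0.11  1.21] w 0.0875
```

Call:
{"name": "step_arm", "arguments": {
  "deltas": [
    [1,-0.0285,-0.497,-0.388,79.8],
    [1,-0.0285,-0.497,-0.388,79.8],
    [1,-0.0285,-0.497,-0.388,79.8],
    [1,-0.0285,-0.497,-0.388,79.8],
    [1,-0.0285,-0.497,-0.388,79.8],
    [1,-0.0285,-0.497,-0.388,79.8],
    [1,-0.0285,-0.497,-0.388,79.8],
    [1,-0.0285,-0.497,-0.388,79.8],
    [1,-0.0285,-0.497,-0.388,79.8],
    [1,-0.0285,-0.497,-0.388,79.8],
    [1,-0.0285,-0.497,-0.388,79.8],
    [1,-0.0285,-0.497,-0.388,79.8]
  ]
}}

```text
time_s: 2.5
tool_pos: [0.5546, 0.0897, 0.27]
tool_rot: [129.8, 90.0, 121.3]
force: [0.4, 0.7, 0.4]
grip_width: 0.0869
```

```bash
cat > fit.py <<'E'
from h import *
from scipy.optimize import least_squares
def fit(P,im,sel,rad,guess,tol=.004):
    Q=P[sel];Q=Q[np.isfinite(Q).all(1)]
    x=np.array(guess,float) # x0 at yref, slope dx/dy, z
    for it in range(6):
        f=lambda x,Q=Q: np.hypot((Q[:,0]-x[0]-x[1]*(Q[:,1]-.11))/np.sqrt(1+x[1]**2),Q[:,2]-x[2])-rad
        r=f(x);k=np.abs(r)<(.012 if it==0 else tol)
        x=least_squares(lambda x:f(x,Q[k]),x,loss='soft_l1',f_scale=.0015).x
    return x,k.sum(),np.std(f(x)[k]),Q[k]
E
python3 - <<'E'
from fit import *
m=camera_model('wrist');im,d=read_camera('wrist');save('w1.png',im,1.4);np.savez('w1.npz',im=im,d=d)
P=cloud(m,d)
I=im.astype(int);sat=I.max(2)-I.min(2);g=(I[...,1]>I[...,0]+12)&(I[...,1]>I[...,2]+4)
near=(P[...,0]>.45)&(P[...,0]<.68)&(P[...,1]>-.02)&(P[...,1]<.26)
for n,s,rad in(('roller',near&(I.min(2)>110)&(sat<45)&(P[...,2]>.08)&(P[...,2]<.13),.022),('rings',near&g&(P[...,2]>.095),.025)):
    x,k,sd,Q=fit(P,im,s,rad,(.553,.147,.09));print(n,'x@.11 %.4f slope %.4f z %.4f'%tuple(x),'heading',90-np.degrees(np.arctan(x[1])),k,sd,Q.min(0).round(4),Q.max(0).round(4))
    if n=='rings':
        for h in(Q[:,1]<.11,Q[:,1]>.11): print(Q[h].mean(0).round(4),np.percentile(Q[h][:,1],[1,5,95,99]).round(4))
# base plate rect
k=near&(P[...,2]>.005)&(P[...,2]<.016)&(I.min(2)>90)
q=(P[k][:,:2]*1000).astype(np.float32);print(cv2.minAreaRect(q),len(q))
for t in('keeper','stand','roller'):
    for r in regions_of('wrist',t)[:1]:
        q=P[r['pixels']];print(t,r['p'],r['pixel'],np.nanmin(q,0).round(4),np.nanmax(q,0).round(4))
E
```

```text
roller x@.11 0.5516 slope 0.1205 z 0.0858 heading 83.12883946112667 4758 0.0006370591220998024 [0.5182 0.0283 0.085 ] [0.5805 0.2003 0.1109]
rings x@.11 0.5517 slope 0.1210 z 0.0888 heading 83.10290102526844 1764 0.0008362098515854457 [0.5205 0.0281 0.0951] [0.5851 0.1994 0.1161]
[0.5448 0.0411 0.1094] [0.0291 0.031  0.0503 0.0516]
[0.5623 0.1875 0.1094] [0.1765 0.1785 0.1969 0.1985]
((560.217529296875, 124.887451171875), (250.7611541748047, 150.88394165039062), 83.00764465332031) 10092
keeper 0.61 [342.5, 257.0] [ 0.5697 -0.0504 -0.0024] [0.6301 0.0807 0.2511]
stand 0.62 [285.5, 148.1] [ 0.469  -0.0504 -0.0026] [0.6473 0.2575 0.1305]
roller 0.55 [280.5, 171.4] [0.5238 0.0447 0.0087] [0.5796 0.1738 0.1109]
```

View pics/w1.png

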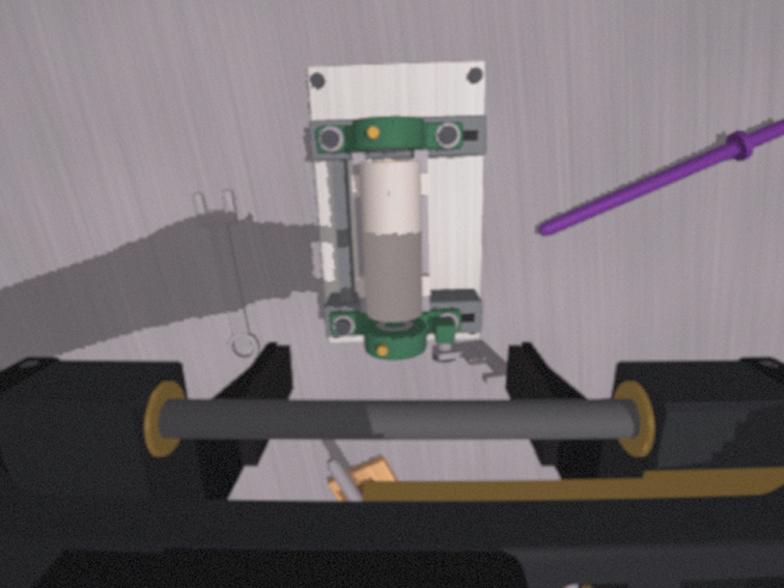

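The wrist fit is good: the bearing axis has heading 83.1° and x = 0.5517 + 0.1207(y - 0.11), with the mouth face at y≈0.031. In w1 the first block is at (395,340), the keeper is at (445,340), and the second block is at (390,132). Now I'll go over the axle's grip end.

```bash
python3 -c "
from h import *
delta(.538,-.355,.20,18.2)"
```

```text
delta tool [ 0.0697 -0.4445  0.0481] turn -26.42 from [0.554  0.0917 0.27  ] psi -8.22 t 2.7 F [-0.04  0.21  0.71] w 0.0869
```

Call:
{"name": "step_arm", "arguments": {
  "deltas": [
    [1,0.07,-0.445,0.048,-26.4],
    [1,0.07,-0.445,0.048,-26.4],
    [1,0.07,-0.445,0.048,-26.4],
    [1,0.07,-0.445,0.048,-26.4],
    [1,0.07,-0.445,0.048,-26.4],
    [1,0.07,-0.445,0.048,-26.4],
    [1,0.07,-0.445,0.048,-26.4],
    [1,0.07,-0.445,0.048,-26.4],
    [1,0.07,-0.445,0.048,-26.4],
    [1,0.07,-0.445,0.048,-26.4]
  ]
}}

```text
time_s: 3.95
tool_pos: [0.5382, -0.3551, 0.1999]
tool_rot: [58.7, 89.9, 76.9]
force: [0.5, -0.2, 0.6]
grip_width: 0.0872
```

```bash
cat > ax.py <<'E'
from fit import *
def axle(P,im,box,z0,name):
    I=im.astype(int);sat=I.max(2)-I.min(2)
    k=(sat<25)&(np.abs(P[...,2]-z0)<.02)&(P[...,0]>box[0])&(P[...,0]<box[1])&(P[...,1]>box[2])&(P[...,1]<box[3])
    Q=P[k];return Q
E
python3 - <<'E'
from ax import *
m=camera_model('wrist');o,p,r,ps=st();im,d=read_camera('wrist');save('w2.png',im,1.4)
print(p,ps);P=cloud(m,d)
Q=axle(P,im,(.43,.58,-.36,-.1),.047,'')
v=np.array([-.312,.95]);c=np.array([.5146,-.2837])
for _ in range(4):
    n=np.array([v[1],-v[0]]);t=(Q[:,:2]-c)@v;w=(Q[:,:2]-c)@n
    k=(np.abs(w)<.009)&(Q[:,2]>.036)&(t>.005)
    a=least_squares(lambda a:np.hypot(w[k]-a[0]-a[1]*t[k],Q[k,2]-a[2]-a[3]*t[k])-.007,[0,0,.042,0],loss='soft_l1',f_scale=.001).x
    c=c+n*a[0];v=v+n*a[1];v/=np.linalg.norm(v);print(a.round(4),c.round(4),'heading',np.degrees(np.arctan2(v[1],v[0])).round(2),k.sum())
n=np.array([v[1],-v[0]]);t=(Q[:,:2]-c)@v;w=(Q[:,:2]-c)@n
k=(np.hypot(w,Q[:,2]-a[2]-a[3]*t)>.0105)&(np.hypot(w,Q[:,2]-a[2]-a[3]*t)<.015)&(np.abs(t)<.03)&(Q[:,2]>.04)
print('collar t',k.sum(),np.percentile(t[k],[2,10,50,90,98]).round(4)); k=np.abs(w)<.008; print('tail/nose',np.percentile(t[k],[.2,1,99,99.8]).round(4))
E
```

```text
[ 0.53820229 -0.35512321  0.1999373 ] 18.15362192333911
[ 0.001   0.0017  0.0411 -0.0041] [ 0.5155 -0.2834] heading 108.08 1709
[ 0.     -0.0002  0.0411 -0.0041] [ 0.5155 -0.2834] heading 108.1 1709
[-0.      0.      0.0411 -0.0041] [ 0.5155 -0.2834] heading 108.1 1709
[ 0.     -0.      0.0411 -0.0041] [ 0.5155 -0.2834] heading 108.1 1709
collar t 173 [0.0009 0.001  0.0035 0.0053 0.0061]
tail/nose [-0.0455 -0.044   0.0971  0.0979]
```

View pics/w2.png

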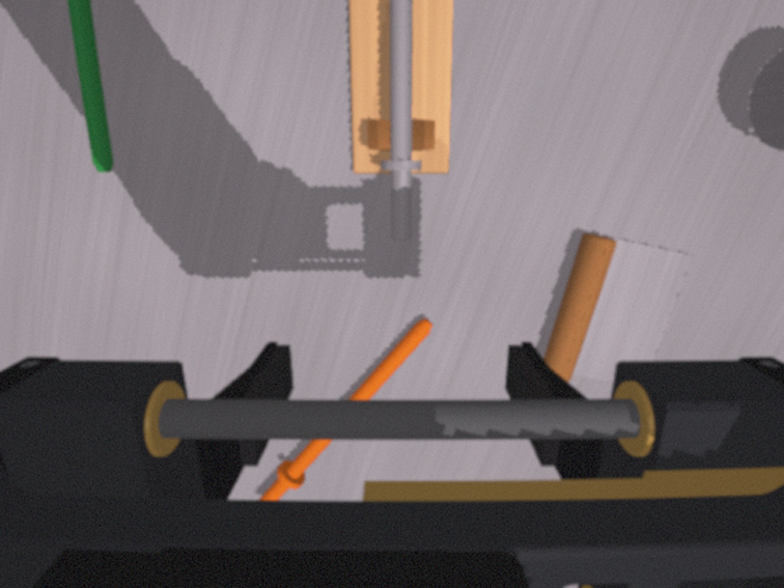

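```bash
python3 -c "
from h import *
delta(.5245,-.3108,.05,18.1)"
```

```text
delta tool [0.1502 0.046  0.0004] turn 0.1 from [ 0.5384 -0.3549  0.2001] psi 18.2 t 4.0 F [-0.69 -0.1   0.9 ] w 0.0873
```

Call:
{"name": "step_arm", "arguments": {
  "deltas": [
    [1,0.05,0.046,0.0005,0],
    [1,0.1,0.046,0.0005,0],
    [1,0.13,0.046,0.0005,0],
    [1,0.15,0.046,0.0005,0],
    [1,0.15,0.046,0.0005,0],
    [0,0.15,0.046,0.0005,0],
    [-0.4,0.15,0.046,0.0005,0],
    [-1,0.15,0.046,0.0005,0],
    [-1,0.15,0.046,0.0005,0],
    [-1,0.15,0.046,0.0005,0]
  ],
  "newtons": 60
}}

```text
time_s: 5.25
tool_pos: [0.5234, -0.3136, 0.0502]
tool_rot: [3.9, 90.0, 21.8]
force: [0.0, -0.5, -0.3]
grip_width: 0.0449
```

Call:
{"name": "step_arm", "arguments": {
  "deltas": [
    [-1,0,0,0,0],
    [-1,0,0,0,0],
    [-1,0,0,0,0],
    [-1,0,0,0,0],
    [-1,0,0,0,0],
    [-1,0,0,0,0]
  ]
}}

```text
time_s: 6.0
tool_pos: [0.5244, -0.3135, 0.0505]
tool_rot: [-23.1, 89.9, -5.1]
force: [3.4, 0.5, 2.0]
grip_width: 0.0128
```

Call:
{"name": "step_arm", "arguments": {
  "deltas": [
    [-1,-0.005,0,0,0],
    [-1,-0.01,0,0,0],
    [-1,-0.02,0,0,0],
    [-1,-0.04,0,0,0],
    [-1,-0.07,0,0,0],
    [-1,-0.1,0,0,0],
    [-1,-0.1,0,0,0],
    [-1,-0.1,0,0,0]
  ]
}}

```text
time_s: 7.0
tool_pos: [0.523, -0.3134, 0.1498]
tool_rot: [100.5, 90.0, 118.4]
force: [-0.3, -0.6, -2.6]
grip_width: 0.0122
```

```bash
cat > held.py <<'E'
from ax import *
def held(tag=None,zr=.03):
    m=camera_model('wrist');o,p,r,ps=st();im,d=read_camera('wrist');P=cloud(m,d)
    if tag: save(tag,im,1.4)
    T=(P-p)@r  # tool coords: x down,y nose,z jaw
    I=im.astype(int);sat=I.max(2)-I.min(2)
    k=(T[...,1]>.045)&(T[...,1]<.26)&(np.abs(T[...,2])<.03)&(np.abs(T[...,0]-.008)<zr)&(sat<30)
    Q=T[k];a=np.array([0,0,.008,0.])
    for i in range(6):
        f=lambda a,Q=Q:np.hypot(Q[:,2]-a[0]-a[1]*Q[:,1],Q[:,0]-a[2]-a[3]*Q[:,1])-.007
        kk=np.abs(f(a))<(.01 if i<2 else .003)
        a=least_squares(lambda a:f(a,Q[kk]),a,loss='soft_l1',f_scale=.001).x
    print('lateral z0 %.4f slope %.4f | down x0 %.4f slope %.4f'%tuple(a),'n',kk.sum(),'y',np.percentile(Q[kk][:,1],[1,99.5]).round(4),'psi',round(ps,2),p.round(4),'F',np.array(o['force']).round(1),'tq',np.array(o['wrist_torque']).round(2),'w',round(o['grip_width'],4),'t',o['time_s'])
    return a
E
python3 -c "
from held import *
held('w3.png')"
```

```text
lateral z0 -0.0006 slope 0.0085 | down x0 0.0096 slope 0.0190 n 5451 y [0.0459 0.1263] psi 17.99 [ 0.523  -0.3134  0.1498] F [-0.3 -0.6 -2.6] tq [-0.22  0.03 -0.02] w 0.0122 t 7.0
```

View pics/w3.png

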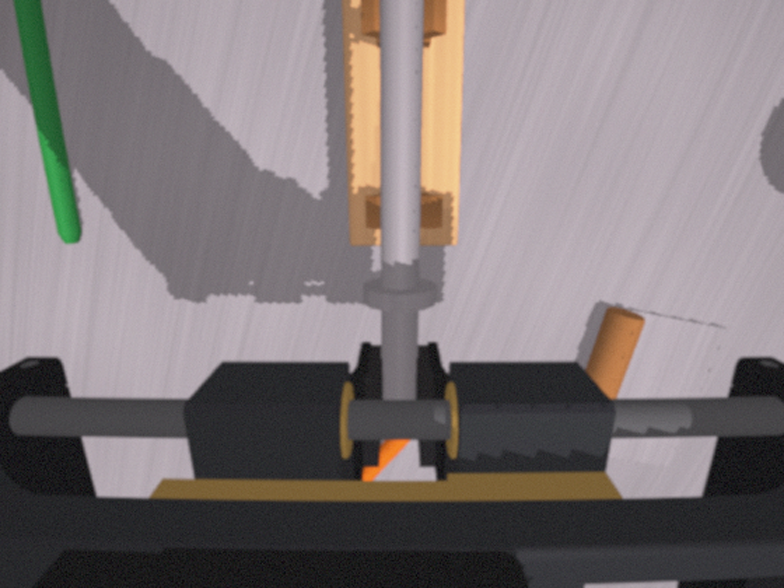

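The grip is sound: the axle is held at (400,400), with the collar at (400,293) and the shaft running up the picture. It droops about 0.017 rad, which I'll compensate for. Moving to the pre-insert pose.

```bash
python3 -c "
from h import *
delta(.5125,-.2147,.115,-6.5)"
```

```text
delta tool [0.0343 0.0967 0.0208] turn 24.49 from [ 0.5227 -0.3131  0.1492] psi 17.99 t 7.05 F [-0.29 -0.37 -1.19] w 0.0122
```

Call:
{"name": "step_arm", "arguments": {
  "deltas": [
    [-1,0.0,0.02,0.005,4],
    [-1,0.0,0.04,0.01,9],
    [-1,0.0,0.06,0.015,15],
    [-1,0.01,0.08,0.02,20],
    [-1,0.02,0.09,0.0208,24.5],
    [-1,0.035,0.0967,0.0208,24.5],
    [-1,0.035,0.0967,0.0208,24.5],
    [-1,0.035,0.0967,0.0208,24.5]
  ]
}}

```text
time_s: 8.05
tool_pos: [0.5132, -0.216, 0.115]
tool_rot: [-93.9, 90.0, -100.4]
force: [1.5, 0.6, -1.5]
grip_width: 0.0124
```

```bash
cat > pre.py <<'E'
from held import *
def rel(tag=None):
    m=camera_model('wrist');o,p,r,ps=st();im,d=read_camera('wrist');P=cloud(m,d)
    if tag: save(tag,im,1.4)
    I=im.astype(int);g=(I[...,1]>I[...,0]+12)&(I[...,1]>I[...,2]+4);sat=I.max(2)-I.min(2)
    near=(P[...,0]>.45)&(P[...,0]<.68)&(P[...,1]>-.02)&(P[...,1]<.26)
    x,k,sd,Q=fit(P,im,near&g&(P[...,2]>.095),.025,(.5517,.1207,.089));print('rings',x.round(4),k)
    s=near&(I.min(2)>110)&(sat<45)&(P[...,2]>.09)&(P[...,2]<.13)
    if s.sum()>200:
        y,k,sd,Q=fit(P,im,s,.022,(.5517,.1207,.087));print('roller',y.round(4),k)
    return x
E
python3 -c "
from pre import *
held('w4.png');rel()"
```

```text
lateral z0 -0.0007 slope 0.0093 | down x0 0.0096 slope 0.0180 n 5627 y [0.046  0.1262] psi -6.52 [ 0.5132 -0.216   0.115 ] F [ 1.5  0.6 -1.5] tq [-0.28  0.11  0.05] w 0.0124 t 8.05
rings [0.5517 0.1207 0.089 ] 0
  ret = _var(a, axis=axis, dtype=dtype, out=out, ddof=ddof,
  arrmean = um.true_divide(arrmean, div, out=arrmean,
  ret = ret.dtype.type(ret / rcount)
```

View pics/w4.png

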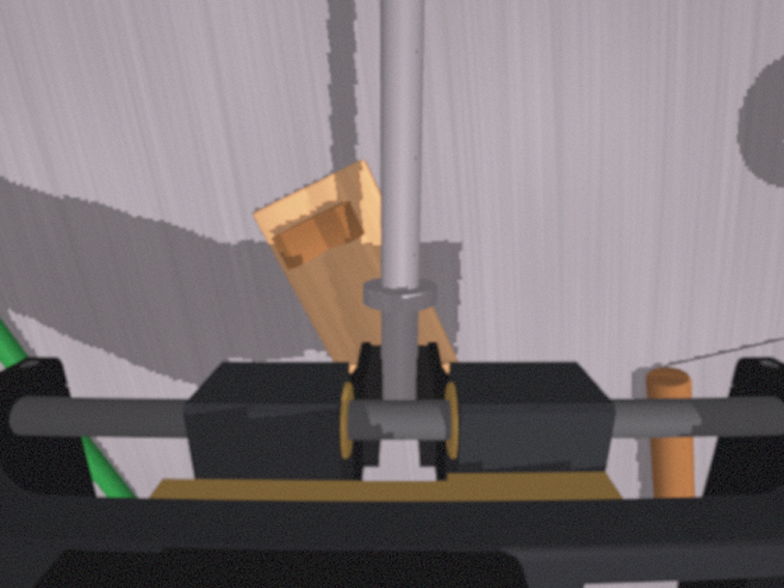

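```bash
python3 - <<'E'
from held import *
o,p,r,ps=st();print(p.round(4),round(ps,2))
for c in('top','scene'):
    m=camera_model(c);im,d=read_camera(c);P=cloud(m,d);I=im.astype(int);sat=I.max(2)-I.min(2);g=(I[...,1]>I[...,0]+12)&(I[...,1]>I[...,2]+4)
    near=(P[...,0]>.45)&(P[...,0]<.68)&(P[...,1]>0)&(P[...,1]<.26)
    for nm,s,rad in(('roller',near&(I.min(2)>100)&(sat<45)&(P[...,2]>.09)&(P[...,2]<.13),.022),('rings',near&g&(P[...,2]>.095),.025)):
        x,k,sd,Q=fit(P,im,s,rad,(.5517,.1207,.089),.005);print(c,nm,x.round(4),k,'x@mouth %.4f'%(x[0]-.079*x[1]))
    T=(P-p)@r
    k=(T[...,1]>.05)&(T[...,1]<.24)&(np.abs(T[...,2])<.025)&(np.abs(T[...,0]-.010)<.025)&(sat<40)
    Q=P[k]
    x,k,sd,q=fit(P,im,k,.007,(.557,.113,.103),.004)
    print(c,'axle x@mouth %.4f slope %.4f z %.4f'%(x[0]-.079*x[1],x[1],x[2]),k,'y',np.percentile(q[:,1],[1,99]).round(4))
    t=q[:,1];A=np.polyfit(t,q[:,2],1);print('z slope',A.round(4))
print('wrist model: nose',(p+r@np.array([.0096+.018*.2223,.2223,.0014])).round(4))
E
```

```text
[ 0.5135 -0.2161  0.1155] -6.55
top roller [0.5505 0.1214 0.0872] 525 x@mouth 0.5409
top rings [0.5508 0.1177 0.0902] 206 x@mouth 0.5415
top axle x@mouth 0.5425 slope 0.1284 z 0.1055 279 y [-0.1638  0.0016]
z slope [-0.0172  0.1091]
scene roller [0.5512 0.0969 0.0869] 482 x@mouth 0.5436
scene rings [0.5519 0.12   0.0895] 204 x@mouth 0.5424
scene axle x@mouth 0.5412 slope 0.1130 z 0.1054 254 y [-0.1537 -0.0041]
z slope [-0.0191  0.1079]
wrist model: nose [0.5403 0.0046 0.1018]
```

Scene, top and wrist agree to about ±1.3 mm laterally, which is inside the taper's capture range. The nose needs to come down about 14 mm. I'll lower and approach.

Call:
{"name": "step_arm", "arguments": {
  "deltas": [
    [-1,0.014,0.0,0,0],
    [-1,0.014,0.01,0,0],
    [-1,0.014,0.02,0,0],
    [-1,0.014,0.024,0,0],
    [-1,0.014,0.027,0,0],
    [-1,0.014,0.029,0,0],
    [-1,0.014,0.031,0,0],
    [-1,0.014,0.031,0,0]
  ]
}}

```text
time_s: 9.25
tool_pos: [0.5168, -0.1844, 0.1011]
tool_rot: [56.3, 90.0, 49.8]
force: [-1.4, 0.4, -1.2]
grip_width: 0.0125
```

```bash
python3 -c "
from held import *
held()"
```

```text
lateral z0 -0.0006 slope 0.0090 | down x0 0.0096 slope 0.0162 n 5666 y [0.046  0.1261] psi -6.51 [ 0.5168 -0.1844  0.1011] F [-1.4  0.4 -1.2] tq [-0.25  0.12 -0.06] w 0.0125 t 9.25
```

Call:
{"name": "step_arm", "arguments": {
  "deltas": [
    [-1,0,0.002,0,0],
    [-1,0,0.004,0,0],
    [-1,0,0.006,0,0],
    [-1,0,0.006,0,0]
  ]
}}

```text
time_s: 9.8
tool_pos: [0.5175, -0.1781, 0.101]
tool_rot: [79.2, 90.0, 72.7]
force: [-0.6, -0.5, -1.6]
grip_width: 0.0125
```

Call:
{"name": "step_arm", "arguments": {
  "deltas": [
    [-1,0,0.002,0,0],
    [-1,0,0.004,0,0],
    [-1,0,0.006,0,0],
    [-1,0,0.006,0,0]
  ]
}}

```text
time_s: 10.3
tool_pos: [0.5182, -0.1722, 0.101]
tool_rot: [71.1, 90.0, 64.6]
force: [-0.7, -0.0, -1.7]
grip_width: 0.0126
```

```bash
python3 - <<'E'
from held import *
held()
im,d=read_camera('scene');b,_=read_camera('top')
W=np.hstack([cv2.resize(im[150:250,260:350],(396,440),interpolation=cv2.INTER_CUBIC),cv2.resize(b[190:290,200:290],(396,440),interpolation=cv2.INTER_CUBIC)])
save('ins1.png',W)
E
```

```text
lateral z0 -0.0006 slope 0.0086 | down x0 0.0096 slope 0.0153 n 5676 y [0.046 0.126] psi -6.49 [ 0.5182 -0.1722  0.101 ] F [-0.7 -0.  -1.7] tq [-0.22  0.07  0.02] w 0.0126 t 10.3
```

View pics/ins1.png

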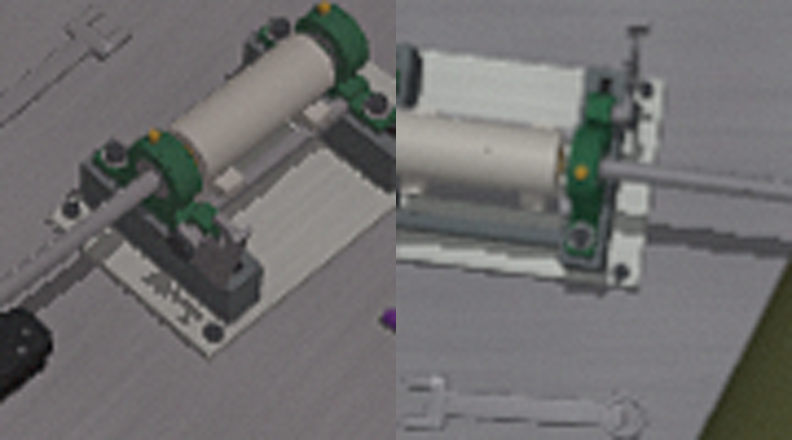

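Call:
{"name": "step_arm", "arguments": {
  "deltas": [
    [-1,0.0002,0.003,0,0],
    [-1,0.0003,0.006,0,0],
    [-1,0.0005,0.009,0,0],
    [-1,0.0007,0.012,0,0],
    [-1,0.0008,0.015,0,0],
    [-1,0.001,0.018,0,0],
    [-1,0.001,0.018,0,0]
  ]
}}

```text
time_s: 11.32
tool_pos: [0.52, -0.1559, 0.1002]
tool_rot: [-75.3, 89.9, -81.9]
force: [-0.3, -4.4, -0.8]
grip_width: 0.0122
```

```bash
python3 -c "
from held import *
held()"
```

```text
lateral z0 -0.0006 slope 0.0093 | down x0 0.0095 slope 0.0112 n 5697 y [0.046  0.1259] psi -6.55 [ 0.52   -0.1559  0.1002] F [-0.3 -4.4 -0.8] tq [-1.25  0.25 -0.04] w 0.0122 t 11.325
```

Call:
{"name": "step_arm", "arguments": {
  "deltas": [
    [-1,0.0,0.002,0,0],
    [-1,0.0,0.004,0,0],
    [-1,0.0002,0.006,0,0],
    [-1,0.0003,0.008,0,0],
    [-1,0.0003,0.008,0,0]
  ]
}}

```text
time_s: 12.0
tool_pos: [0.5212, -0.146, 0.0997]
tool_rot: [89.0, 90.0, 82.5]
force: [0.4, -1.4, -1.2]
grip_width: 0.0124
```

```bash
python3 -c "
from held import *
held()"
```

```text
lateral z0 -0.0006 slope 0.0109 | down x0 0.0097 slope 0.0106 n 5690 y [0.0459 0.1258] psi -6.48 [ 0.5212 -0.146   0.0997] F [ 0.4 -1.4 -1.2] tq [-0.51  0.01 -0.1 ] w 0.0124 t 12.0
```

Call:
{"name": "step_arm", "arguments": {
  "deltas": [
    [-1,0.0,0.004,0,0],
    [-1,0.0001,0.008,0,0],
    [-1,0.0002,0.012,0,0],
    [-1,0.0003,0.016,0,0],
    [-1,0.0004,0.02,0.0001,0],
    [-1,0.0005,0.024,0.0001,0],
    [-1,0.0006,0.028,0.0001,0],
    [-1,0.0007,0.032,0.0002,0],
    [-1,0.0007,0.036,0.0002,0],
    [-1,0.0007,0.04,0.0002,0],
    [-1,0.0007,0.04,0.0002,0]
  ]
}}

```text
time_s: 13.42
tool_pos: [0.526, -0.106, 0.0991]
tool_rot: [86.4, 89.9, 79.9]
force: [0.4, -0.4, -1.2]
grip_width: 0.0121
```

```bash
python3 -c "
from held import *
held()"
```

```text
lateral z0 -0.0006 slope 0.0109 | down x0 0.0096 slope 0.0096 n 5660 y [0.0459 0.1258] psi -6.46 [ 0.526  -0.106   0.0991] F [ 0.4 -0.4 -1.2] tq [-0.33 -0.02 -0.08] w 0.0121 t 13.425
```

Call:
{"name": "step_arm", "arguments": {
  "deltas": [
    [-1,0.0002,0.004,0,0],
    [-1,0.0004,0.008,0,0],
    [-1,0.0005,0.012,0,0],
    [-1,0.0006,0.016,0,0],
    [-1,0.0007,0.02,0.0001,0],
    [-1,0.0007,0.024,0.0001,0],
    [-1,0.0007,0.028,0.0001,0],
    [-1,0.0007,0.032,0.0002,0],
    [-1,0.0007,0.036,0.0002,0],
    [-1,0.0007,0.04,0.0002,0],
    [-1,0.0007,0.044,0.0002,0],
    [-1,0.0007,0.044,0.0002,0]
  ]
}}

```text
time_s: 14.98
tool_pos: [0.5312, -0.0623, 0.0984]
tool_rot: [83.2, 89.9, 76.8]
force: [0.2, -1.4, 0.8]
grip_width: 0.0123
```

```bash
python3 -c "
from pre import *
held();rel()" 2>&1 | grep -v Warn
```

```text
lateral z0 -0.0005 slope 0.0113 | down x0 0.0095 slope 0.0079 n 3345 y [0.0456 0.1203] psi -6.47 [ 0.5312 -0.0623  0.0984] F [ 0.2 -1.4  0.8] tq [-0.43 -0.15 -0.09] w 0.0123 t 14.975
rings [0.5522 0.1208 0.0886] 5850
roller [ 0.5383 -0.175   0.0835] 2886
```

Call:
{"name": "step_arm", "arguments": {
  "deltas": [
    [-1,0.0003,0.004,0,0],
    [-1,0.0005,0.008,0,0],
    [-1,0.0005,0.012,0,0],
    [-1,0.0005,0.015,0,0],
    [-1,0.0005,0.018,0.0001,0],
    [-1,0.0005,0.021,0.0001,0],
    [-1,0.0005,0.023,0.0001,0],
    [-1,0.0005,0.023,0.0001,0]
  ]
}}

```text
time_s: 16.08
tool_pos: [0.534, -0.0401, 0.098]
tool_rot: [43.0, 90.0, 36.5]
force: [0.3, -3.4, 1.8]
grip_width: 0.0126
```

```bash
python3 -c "
from held import *
held()"
```

```text
lateral z0 -0.0005 slope 0.0090 | down x0 0.0095 slope 0.0038 n 1887 y [0.0453 0.0976] psi -6.5 [ 0.534  -0.0401  0.098 ] F [ 0.3 -3.4  1.8] tq [-0.93 -0.12 -0.07] w 0.0126 t 16.075
```

Call:
{"name": "step_arm", "arguments": {
  "deltas": [
    [-1,0,0.002,0,0],
    [-1,0,0.004,0,0],
    [-1,0,0.005,0,0],
    [-1,0,0.005,0,0]
  ]
}}

```text
time_s: 16.62
tool_pos: [0.5345, -0.0353, 0.098]
tool_rot: [21.8, 90.0, 15.3]
force: [1.3, -4.6, 3.2]
grip_width: 0.0128
```

Call:
{"name": "step_arm", "arguments": {
  "deltas": [
    [-1,-0.0001,0.002,0,0],
    [-1,-0.0002,0.004,0,0],
    [-1,-0.0002,0.006,0,0],
    [-1,-0.0002,0.006,0,0]
  ]
}}

```text
time_s: 17.12
tool_pos: [0.5351, -0.029, 0.098]
tool_rot: [66.9, 90.0, 60.5]
force: [2.2, -3.6, 1.0]
grip_width: 0.0127
```

```bash
cat > col.py <<'E'
from pre import *
def collar(tag=None):
    m=camera_model('wrist');o,p,r,ps=st();im,d=read_camera('wrist');T=(cloud(m,d)-p)@r
    if tag: save(tag,im,1.4)
    I=im.astype(int);sat=I.max(2)-I.min(2)
    k=(T[...,1]>.0)&(T[...,1]<.12)&(np.abs(T[...,2])<.012)&(T[...,0]<.0001)&(T[...,0]>-.009)&(sat<30)
    g=(I[...,1]>I[...,0]+12)&(I[...,1]>I[...,2]+4)&(np.abs(T[...,2])<.012)&(T[...,1]<.2)&(T[...,0]<.0)
    print('collar y',k.sum(),np.percentile(T[k][:,1],[2,10,50,90,98]).round(4),'block front y',g.sum(),np.percentile(T[g][:,1],[1,5,50]).round(4) if g.any() else '')
E
python3 -c "
from col import *
held();collar()"
```

```text
lateral z0 -0.0006 slope 0.0125 | down x0 0.0096 slope 0.0008 n 1138 y [0.0452 0.0864] psi -6.49 [ 0.5351 -0.029   0.098 ] F [ 2.2 -3.6  1. ] tq [-0.98 -0.39 -0.08] w 0.0127 t 17.125
collar y 2205 [0.0057 0.0099 0.0909 0.1145 0.1187] block front y 2631 [0.0594 0.0604 0.0698]
```

Call:
{"name": "step_arm", "arguments": {
  "deltas": [
    [-1,0,0.002,0.0002,0],
    [-1,0,0.004,0.0003,0],
    [-1,0,0.006,0.0003,0],
    [-1,0,0.008,0.0003,0],
    [-1,0,0.01,0.0004,0],
    [-1,0,0.01,0.0004,0]
  ]
}}

```text
time_s: 17.98
tool_pos: [0.5364, -0.019, 0.098]
tool_rot: [113.9, 90.0, 107.5]
force: [1.0, -3.2, 0.4]
grip_width: 0.0124
```

```bash
python3 -c "
from col import *
held();collar('w5.png')"
```

```text
lateral z0 -0.0018 slope 0.0275 | down x0 0.0093 slope 0.0068 n 489 y [0.0691 0.0763] psi -6.49 [ 0.5364 -0.019   0.098 ] F [ 1.  -3.2  0.4] tq [-0.84 -0.26  0.  ] w 0.0124 t 17.975
collar y 2492 [0.0059 0.0101 0.0848 0.1138 0.1186] block front y 2569 [0.0494 0.0503 0.0604]
```

View pics/w5.png

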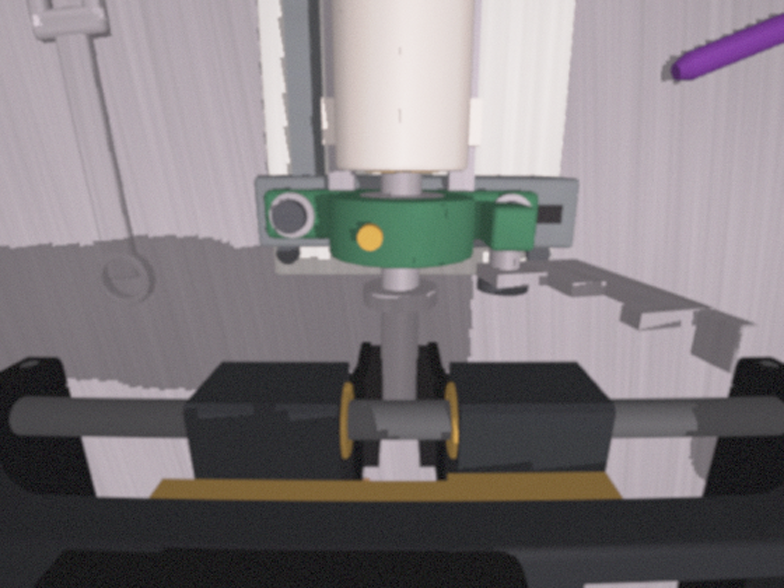

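```bash
python3 - <<'E'
from col import *
m=camera_model('wrist');o,p,r,ps=st();im,d=read_camera('wrist');P=cloud(m,d);T=(P-p)@r
for n,(u,v) in dict(box=(379,264),boxmid=(379,300),keep1=(372,196),keep2=(415,205),tab=(468,225),tabend=(478,227),coll=(286,208)).items():
    print(n,T[v/1 and v-2:v+3,u-2:u+3].reshape(-1,3).max(0).round(4),np.nanmedian(T[v-2:v+3,u-2:u+3].reshape(-1,3),0).round(4),np.nanmedian(P[v-2:v+3,u-2:u+3].reshape(-1,3),0).round(4))
E
```

```text
box [-0.0574  0.0385  0.0283] [-0.0589  0.0378  0.0275] [0.568  0.0155 0.157 ]
boxmid [-0.0726  0.0364  0.0243] [-0.0737  0.0352  0.0233] [0.5636 0.0132 0.1718]
keep1 [0.0159 0.0408 0.0459] [0.0139 0.04   0.0444] [0.5852 0.0158 0.0842]
keep2 [0.0025 0.0399 0.0632] [0.0011 0.0388 0.0617] [0.6022 0.0127 0.0969]
tab [nan nan nan] [-0.0301  0.0396  0.0701] [0.6106 0.0125 0.1281]
tabend [-0.0273  0.0395  0.0763] [-0.0288  0.0384  0.0748] [0.615  0.0108 0.1269]
coll [0.0037 0.0379 0.0013] [0.0012 0.0373 0.0003] [0.541  0.0181 0.0968]
```

Call:
{"name": "step_arm", "arguments": {
  "deltas": [
    [-1,0,0.002,0.0001,0],
    [-1,0,0.004,0.0001,0],
    [-1,0,0.006,0.0001,0],
    [-1,0,0.008,0.0001,0],
    [-1,0,0.0095,0.0001,0],
    [-1,0,0.0095,0.0001,0]
  ]
}}

```text
time_s: 18.88
tool_pos: [0.5377, -0.0097, 0.098]
tool_rot: [95.7, 90.0, 89.2]
force: [1.2, -2.5, 0.2]
grip_width: 0.0121
```

Call:
{"name": "step_arm", "arguments": {
  "deltas": [
    [-1,0,0.001,0,0],
    [-1,0,0.002,0,0],
    [-1,0,0.003,0,0],
    [-1,0,0.003,0,0]
  ]
}}

```text
time_s: 19.38
tool_pos: [0.5379, -0.0074, 0.098]
tool_rot: [-116.0, 90.0, -122.5]
force: [0.8, -3.9, 0.1]
grip_width: 0.0123
```

Call:
{"name": "step_arm", "arguments": {
  "deltas": [
    [-1,0,0.001,0,0],
    [-1,0,0.002,0,0],
    [-1,0,0.002,0,0]
  ]
}}

```text
time_s: 19.75
tool_pos: [0.5379, -0.0073, 0.098]
tool_rot: [-95.4, 89.9, -101.9]
force: [0.1, -7.3, 1.0]
grip_width: 0.0122
```

```bash
python3 -c "
from col import *
held();collar('w6.png')"
```

```text
lateral z0 -0.0267 slope 0.4233 | down x0 -0.0864 slope 1.5390 n 496 y [0.0472 0.0638] psi -6.58 [ 0.5379 -0.0073  0.098 ] F [ 0.1 -7.3  1. ] tq [-1.82  0.11  0.04] w 0.0122 t 19.75
collar y 2235 [0.0055 0.0099 0.0813 0.1135 0.1187] block front y 2498 [0.0377 0.0386 0.0495]
```

The axial stop is clear: the pose stalls while the force climbs to 7 N, and the block face is at the shoulder's offset. The collar is home, so I'll release, lift clear and look at the keeper.

Call:
{"name": "step_arm", "arguments": {
  "deltas": [
    [-1,0,-0.002,0,0],
    [-0.2,0,-0.002,0,0],
    [0,0,-0.002,0,0],
    [0,0,-0.002,0,0],
    [0,0,-0.002,0,0],
    [0,-0.03,-0.002,0,0],
    [0,-0.08,-0.002,0,0],
    [0,-0.14,-0.002,0,0],
    [0,-0.14,-0.03,0,0],
    [0,-0.14,-0.04,0,0]
  ]
}}

```text
time_s: 21.1
tool_pos: [0.5336, -0.0464, 0.2386]
tool_rot: [29.4, 89.9, 22.8]
force: [-0.1, 0.1, -0.6]
grip_width: 0.0433
```

```bash
cat > kp.py <<'E'
from pre import *
U=np.array([.1197,.9928,0]);N=np.array([.9928,-.1197,0]);M=np.array([.5424,.0305,0])
def keep(tag=None,cams=('wrist','scene','top')):
    for c in cams:
        m=camera_model(c);im,d=read_camera(c);P=cloud(m,d)-M
        if tag and c=='wrist': save(tag,im,1.4)
        I=im.astype(int);sat=I.max(2)-I.min(2)
        L=np.stack([P@U,P@N-.040,P[...,2]-.074],-1) # along(-: out of mouth), dx from pivot, dz from pivot
        k=(L[...,0]>-.026)&(L[...,0]<-.006)&(L[...,1]>-.1)&(L[...,1]<.1)&(L[...,2]>-.005)&(sat<30)
        k&=~((np.hypot(L[...,1]+.04,L[...,2]-.016)<.016))
        Q=L[k];print(c,k.sum(),'min',np.percentile(Q,1,axis=0).round(4),'max',np.percentile(Q,99,axis=0).round(4))
        if len(Q)>20:
            j=np.argsort(Q[:,2])[-6:];print(' top',Q[j].mean(0).round(4));j=np.argsort(Q[:,1])
            print(' maxdx',Q[j[-6:]].mean(0).round(4),'mindx',Q[j[:6]].mean(0).round(4))
        # collar gap
        a=np.hypot(L[...,1]+.04,L[...,2]-.016);cc=(a>.0105)&(a<.0148)&(L[...,0]>-.02)&(L[...,0]<.0)&(sat<30)&(L[...,2]>.016)
        if cc.sum()>5: print(' collar',cc.sum(),np.percentile(L[cc][:,0],[5,50,95]).round(4))
E
python3 -c "
from kp import *
print(st()[1]);keep('w7.png')"
```

```text
[ 0.53357886 -0.04642169  0.23864929]
wrist 906 min [-0.0222 -0.009  -0.0041] max [-0.0069  0.0517  0.0647]
 top [-0.0178  0.0472  0.0652]
 maxdx [-0.0161  0.052   0.0624] mindx [-0.0155 -0.0099  0.0003]
 collar 203 [-0.0065 -0.0039 -0.0014]
scene 164 min [-0.0248 -0.0471 -0.0045] max [-0.0062  0.0514  0.0672]
 top [-0.0207  0.0504  0.0662]
 maxdx [-0.0218  0.051   0.0634] mindx [-0.0065 -0.0441  0.0363]
 collar 23 [-0.0108 -0.0085 -0.004 ]Traceback (most recent call last):
  File "<string>", line 3, in <module>
    print(st()[1]);keep('w7.png')
                   ~~~~^^^^^^^^^^
  File "kp.py", line 11, in keep
    Q=L[k];print(c,k.sum(),'min',np.percentile(Q,1,axis=0).round(4),'max',np.percentile(Q,99,axis=0).round(4))
                                 ~~~~~~~~~~~~~^^^^^^^^^^^^
    return _quantile_unchecked(
        a, q, axis, out, overwrite_input, method, keepdims, weights)
    return _ureduce(a,
                    func=_quantile_ureduce_func,
    ...<5 lines>...
                    overwrite_input=overwrite_input,
                    method=method)
    r = func(a, **kwargs)
    result = _quantile(arr,
                       quantiles=q,
    ...<2 lines>...
                       out=out,
                       weights=wgt)
    slices_having_nans = np.isnan(arr[-1, ...])
                                  ~~~^^^^^^^^^
IndexError: index -1 is out of bounds for axis 0 with size 0
```

View pics/w7.png

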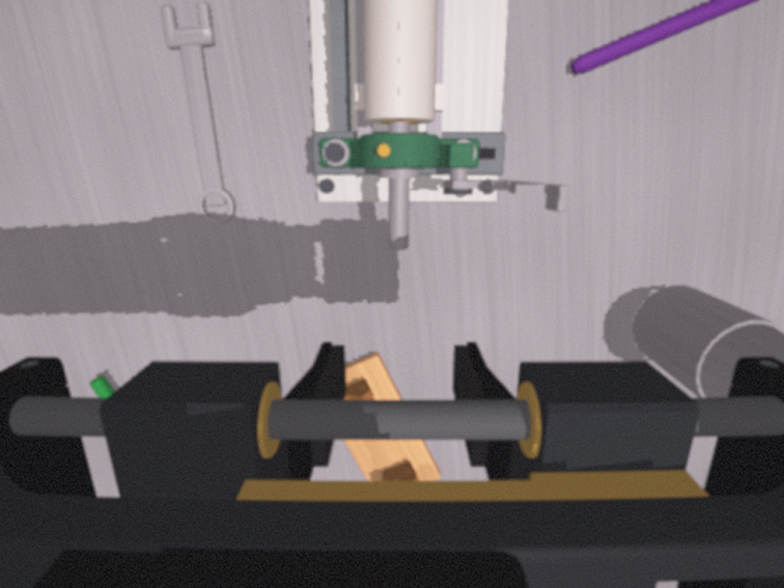

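The collar is home: it sits 0 to 6 mm off the face. The keeper tip is at +52 mm in x and +65 mm in z from the pivot, so θ≈1.78. Next I'll shut the gripper and go to the keeper's +x side.

```bash
python3 -c "
from kp import *
p=M+U*-.018+N*.122
delta(p[0],p[1],.138,-6.88)"
```

```text
delta tool [0.099  0.0571 0.1227] turn 0.32 from [ 0.5331 -0.0447  0.2372] psi -6.56 t 21.25 F [ 0.03  0.3  -0.11] w 0.0433
```

Call:
{"name": "step_arm", "arguments": {
  "deltas": [
    [-1,0,0.03,0.06,0.3],
    [-1,0,0.057,0.123,0.3],
    [-1,0,0.057,0.123,0.3],
    [-1,0,0.057,0.123,0.3],
    [-1,0.03,0.057,0.123,0.3],
    [-1,0.07,0.057,0.123,0.3],
    [-1,0.1,0.057,0.123,0.3],
    [-1,0.1,0.057,0.123,0.3],
    [-1,0.1,0.057,0.123,0.3]
  ],
  "newtons": 20
}}

```text
time_s: 22.38
tool_pos: [0.6626, -0.0026, 0.1401]
tool_rot: [25.9, 89.9, 19.0]
force: [-0.3, 0.0, 1.1]
grip_width: 0.0002
```

```bash
python3 -c "
from kp import *
o,p,r,ps=st();q=p-M;print(p,ps,'along',q@U,'dx',q@N-.04,'z',p[2],o['force'],o['grip_width'])"
```

```text
[ 0.66258147 -0.00264609  0.14014976] -6.844354901899899 along -0.018521719532780544 dx 0.08328375535334381 z 0.1401497599516767 [-0.3379581   0.02798252  1.09289703] 0.00020516385497674052
```

Call:
{"name": "step_arm", "arguments": {
  "deltas": [
    [-1,0,0,-0.008,0],
    [-1,0,0,-0.014,0],
    [-1,0,0,-0.02,0],
    [-1,0,0,-0.026,0],
    [-1,0,0,-0.032,0],
    [-1,0,0,-0.038,0],
    [-1,0,0,-0.044,0],
    [-1,0,0,-0.05,0],
    [-1,0,0,-0.05,0]
  ]
}}

```text
time_s: 23.5
tool_pos: [0.6124, 0.0038, 0.1383]
tool_rot: [77.4, 90.0, 70.6]
force: [2.8, -0.2, 3.9]
grip_width: 0.0008
```

```bash
python3 -c "
from kp import *
o,p,r,ps=st();q=p-M;print(p,'along',q@U,'dx',q@N-.04,o['force'],o['wrist_torque']);keep(None,('scene',))"
```

```text
[0.61242404 0.00378457 0.13830982] along -0.01814120086745182 dx 0.032717699976333454 [ 2.78563977 -0.24861228  3.88015289] [-0.20868077 -0.40178482  0.01433764]
scene 1381 min [-0.0258 -0.0958  0.0019] max [-0.0064  0.0733  0.5135]
 top [-0.0208 -0.0969  0.5159]
 maxdx [-0.0138  0.0993  0.1581] mindx [-0.0186 -0.0983  0.514 ]
 collar 9 [-0.0127 -0.0113 -0.0075]
```

Call:
{"name": "step_arm", "arguments": {
  "deltas": [
    [-1,0,0,-0.006,0],
    [-1,0,0,-0.012,0],
    [-1,0,0,-0.019,0],
    [-1,0,0,-0.026,0],
    [-1,0,0,-0.033,0],
    [-1,0,0,-0.04,0],
    [-1,0,0,-0.047,0],
    [-1,0,0,-0.054,0],
    [-1,0,0,-0.061,0],
    [-1,0,0,-0.068,0],
    [-1,0,0,-0.076,0],
    [-1,0,0,-0.076,0]
  ]
}}

```text
time_s: 25.05
tool_pos: [0.5365, 0.0129, 0.138]
tool_rot: [136.5, 90.0, 129.7]
force: [-0.1, 0.2, -0.2]
grip_width: 0.0006
```

Call:
{"name": "step_arm", "arguments": {
  "deltas": [
    [-1,0.002,0,0,0],
    [-1,0.004,0,0,0],
    [-1,0.006,0,0,0],
    [-1,0.007,0,0,0],
    [-1,0.007,0,0,0]
  ]
}}

```text
time_s: 25.68
tool_pos: [0.5373, 0.0126, 0.1309]
tool_rot: [-49.2, 90.0, -56.0]
force: [0.4, 0.1, -0.4]
grip_width: 0.0006
```

Call:
{"name": "step_arm", "arguments": {
  "deltas": [
    [-1,0.001,0,0,0],
    [-1,0.002,0,0,0],
    [-1,0.003,0,0,0],
    [-1,0.003,0,0,0]
  ]
}}

```text
time_s: 26.18
tool_pos: [0.5374, 0.0126, 0.13]
tool_rot: [99.9, 89.9, 93.1]
force: [-6.1, 0.0, 13.6]
grip_width: 0.0002
```

```bash
python3 - <<'E'
from kp import *
im,d=read_camera('scene');b,_=read_camera('top')
W=np.hstack([cv2.resize(im[150:250,260:350],(396,440),interpolation=cv2.INTER_CUBIC),cv2.resize(b[190:290,200:290],(396,440),interpolation=cv2.INTER_CUBIC)])
save('kp1.png',W)
E
```

```text
(no output)
```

View pics/kp1.png

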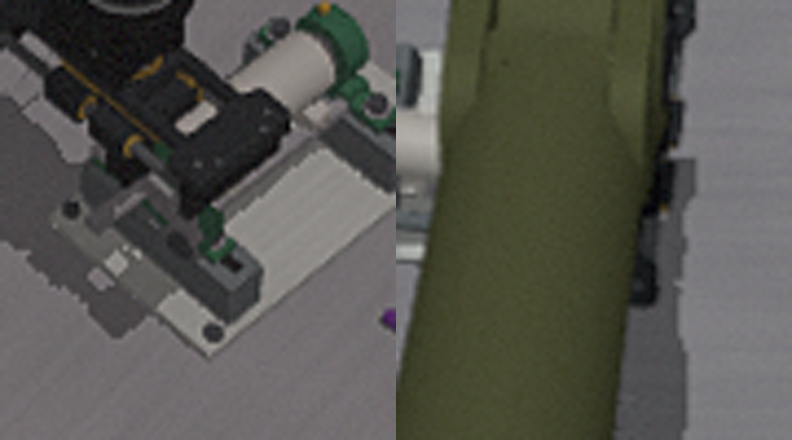

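The fingertip stops hard at z = 0.111 (13.6 N), which is exactly the keeper's closed top-edge height. I'll lift off and verify.

Call:
{"name": "step_arm", "arguments": {
  "deltas": [
    [-1,-0.003,0,0,0],
    [-1,-0.03,0,0,0],
    [-1,-0.08,0,0,0],
    [-1,-0.12,-0.03,0,0],
    [-1,-0.12,-0.07,0,0],
    [-1,-0.12,-0.07,0,0],
    [-1,-0.12,-0.07,0,0]
  ]
}}

```text
time_s: 27.15
tool_pos: [0.5289, -0.0563, 0.2477]
tool_rot: [114.0, 90.0, 107.2]
force: [0.2, 1.1, -1.5]
grip_width: 0.0004
```

```bash
python3 - <<'E'
from kp import *
print(st()[1]);keep(None,('wrist','scene'))
im,d=read_camera('wrist');a,_=read_camera('scene')
W=np.hstack([cv2.resize(a[150:250,260:350],(396,440),interpolation=cv2.INTER_CUBIC),cv2.resize(im[60:200,215:341],(396,440),interpolation=cv2.INTER_CUBIC)])
save('fin.png',W)
E
```

```text
[ 0.52888261 -0.05626572  0.24769687]
wrist 861 min [-0.0226 -0.0735  0.0022] max [-0.0064  0.0074  0.0376]
 top [-0.0137 -0.0574  0.038 ]
 maxdx [-0.0147  0.0082  0.0147] mindx [-0.0146 -0.074   0.0354]
 collar 195 [-0.0067 -0.0041 -0.0016]
scene 160 min [-0.0245 -0.0614 -0.0019] max [-0.0066  0.0091  0.0417]
 top [-0.0137 -0.0347  0.0416]
 maxdx [-0.0173  0.0089  0.0185] mindx [-0.0197 -0.0609  0.0298]
 collar 12 [-0.0181 -0.012  -0.0035]
```

View pics/fin.png

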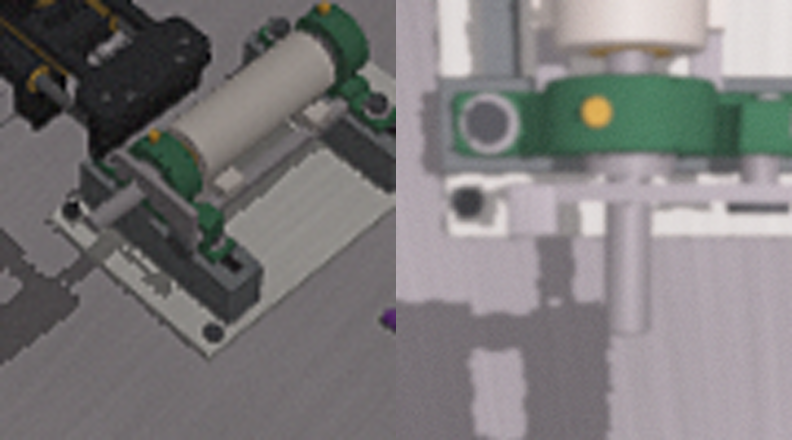

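The keeper is down: its plate crosses the grip end right behind the collar in both halves of fin.png. The top edge is level at +37 mm and the tab is at -74 mm from the pivot, as specified. The collar lies flush at the face, and the robot touches nothing.

```bash
python3 -c "
from h import *
print(env.sign_off())"
```

```text
the job is handed in; nothing more can be done
None
```

The axle is refitted and locked in, and I handed the job in at about 27 s of the 67 s allowed. I took the steel axle by its grip end and fed it nose first through the first block, the roller and the second block. Resistance stayed under about 5 N until the collar stopped against the first block at about 7 N. I then let go, swung the keeper down with the shut fingertips and backed the arm away.

**Last checks:**
- **Collar:** the wrist camera shows it 0 to 6 mm off the block face, so it is flush.
- **Keeper:** it stopped the fingertip at z = 0.111 m, its closed height, with 13.6 N. Its top edge is 37 mm above the pivot and its tab 74 mm to the -x side, as specified for fully down.
- **Bystanders:** the arm never went near them, but I took no final measurement of where they are.

**Disagreements and gaps:**
- **Collar in the scene camera:** its 12-point collar reading was too coarse and put the collar up to 18 mm out. I relied on the wrist camera and the felt stop instead.
- **Base plate:** my early estimate of its centre was about 10 mm off along the roller compared with the blocks. I went by the blocks, and the felt stop agreed with them.
- **Second block:** I judged the nose's passage through it by travel and force, because no camera showed it directly.

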